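Push a welded impeller through the go-gauge

TASK

Check the rim of the closed impeller, the grey wheel lying alone in front of the two steel pins: push it flat along the bench, through the narrow gap between the pins, until its rim rests against the stop bar behind them, midway along the bar. Only push it, without forcing it against pins or bar; do not pick it up or tip it, leave the other loose things where they are, and end clear of everything.

Things in the scene. Friction and masses are not known exactly. Their poses are not given: they have to be found in the camera images.
- impeller: the part: closed pump impeller, grey plastic, lying flat on the bench; round, 122 mm across, 35 mm high, 0.13 kg, slides freely. Upright rim up to 25 mm; on top a raised neck, 57 mm across, from 25 to 35 mm. Origin: centre of its underside, z up. It starts before the pins, 0.12 to 0.16 m from the middle of the gap, up to 35 mm off the gauge's centre line
- gauge: go-gauge, fixed to the bench: two upright round steel pins, 30 mm across, 40 mm high (46 with screw), at y = +78.5 and -78.5 mm: clear gap 127 mm. Behind them a stop bar, joined to the pins by two side strips 8 mm high, inner faces 153 mm apart; the bench is the floor. Origin: middle of the gap at bench height; +x points through the gap from the pins to the bar, z up
- stop (a point): middle of the stop bar's flat face at bench height, 145 mm along the gauge's +x from the middle of the gap. The aluminium bar is fixed, 24 mm high and spans 92 mm to either side; the impeller at rest against it has its centre about 61 mm before this point. A black generator box, 154 mm high, stands along the far side of part and gauge, its near face at world x = 0.51 m
- open_impeller: bystander: an open impeller of grey plastic, 122 mm in diameter, 30 mm high, curved vanes showing on top, far to the right, beyond a cable; origin at the centre of its underside
- plug_gauge: bystander: a slim steel plug gauge standing upright, 16 mm in diameter, 98 mm high, beyond the stop bar; origin at the centre of its foot
- hex_key: bystander: an L-shaped hex key, 103 mm long, 7 mm high, beside the open impeller; origin at its middle, underside, y along it
- marker: bystander: a marker pen, 137 mm long, 13 mm high, lying beside the right flank of the generator; origin at its middle, underside, y along it

How it is judged:
On the way:
1. the impeller passes between the two pins (x of impeller in the frame of gauge between -0.02 and 0.02 m and y of impeller in the frame of gauge between -0.01 and 0.01 m), for 0.05 s.
At the end, for the whole second after the job is handed in: the impeller has gone between the pins and lies flat and still with its rim against the stop bar (gap under about 5 mm), its centre within 30 mm of the gauge's centre line (x of impeller in the frame of gauge between 0.079 and 0.09 m and y of impeller in the frame of gauge between -0.03 and 0.03 m and height (world z) of impeller below 0.006 m and angle between impeller's own z axis and vertical below 0.05 rad and linear speed of impeller below 0.01 m/s); the robot touches nothing.
It fails at once if the impeller is lifted (over 12 mm) (height (world z) of impeller above 0.012 m).
It fails at once if the impeller is tipped (over 0.2 rad) (angle between impeller's own z axis and vertical above 0.2 rad).
It fails at once if the impeller is forced against the gauge (over 30 N) (contact force between impeller and gauge above 30 N).
It fails at once if a bystander (open impeller, plug gauge, hex key or marker) is moved by more than 25 mm (distance of any of open_impeller, plug_gauge, hex_key, marker from where it was at the start of the episode above 0.025 m).
It also fails if it takes over 40 s, if anything falls off the work surface, if the arm or the gripper's body presses on something with over 40 N, if the wrist force passes 120 N, or if a joint passes its speed limit or range.

ROBOT

A 6-joint arm with a two-finger parallel gripper is mounted at the origin on a cart in front of the work surface, level with it; the furniture and walls round the work are solid. World frame = base frame: x ahead of the robot, y to its left, z up, the work surface at z = 0. Lengths are in m, angles in rad, forces in N, time in s.
With the tool pointing down it reaches from about 0.425 to 0.95 m from the base axis. Payload 3.5 kg.
Tool frame: the origin (TCP) lies at the very end of the fingers, on their centre line; the grasp point (between the pads) lies 19 mm behind it; y points along the fingers, z is the direction in which the jaws open and shut, and the axes are right-handed (so a half turn about y gives the same grasp; the last joint's range is limited). The gripper opens to 85 mm and grips with 20 to 120 N. Pads are 22 mm wide; open, the fingers measure 114 mm over their backs; the gripper's body (76 mm by 85 mm) begins 54 mm behind the grasp point. The pads swing forward as they close: fully open they stand 13 mm farther back than shut.
Start: joints at [1.124, 0.286, 1.577, -0, 1.279, -0.15], TCP at [0.197, 0.645, 0.231] pointing down, gripper open.
Joint ranges: [-2.77, 2.77], [-0.9, 2.22], [0.21, 2.48], [-1.53, 4.67], [0.24, 2.81], [-2.84, 2.84]. Speed limits (rad/s): [2.79, 2.79, 3.14, 3.14, 3.14, 3.14].

INTERFACE

Orientations are given as a unit quaternion [x, y, z, w].
In Python, from plant import ctrl gives the robot as it stands. The module is installed in compiled form; this text tells all that it offers.
- The arm moves only by the tool jog_arm, never from a script. Its argument "deltas" is a list of rows, each a list of 3 entries, a list of its own where there are three numbers: the turn, a rotation vector about the tool's x, y, z in rad, then the shift along the tool's x, y, z in m, then the opening, from 0 (shut) to 1 (fully open). In form: [[[wx, wy, wz], [dx, dy, dz], gripper], ...]. A call has 1 to 10 rows; each row is the pose to reach, as a shift and turn from the pose measured when the call began, along the tool's axes at that moment; what a row does not reach only later rows make up. A row lasts 1/12 s, in which the tool goes at most 41.7 mm and 7.16 degrees, less where a joint would pass 70% of its speed; a pose out of reach is approached as far as the arm can. A call with a gripper value outside its range is refused whole. The fingers move at their own pace and stop on an object; "force" is the grip in N (left out, the last holds). Time passes only in rows, so rows that repeat a pose let the fingers close. It gives the time, the measured TCP pose, the force and the opening at its end, in the units of the state.
- ctrl.get_state(): the state, without advancing time (a new reading comes with each control period).
- ctrl.read_camera(name): name is "side" or "top"; returns a dict with "pixels" (384x512x3 uint8, blue, green, red), "range_z" (384x512 float32, m along the optical axis (not along the pixel's ray), 0 where there is no reading), "fx", "fy", "cx", "cy" (pixels), "T" (4x4, takes a point from camera to world coordinates). Camera axes: x right, y up, looking along -z (the intrinsics and any distortion apply to the point x, -y, -z); pixel columns grow to the right and rows downward; lengths in m; the calibration is good to about 2 mm. A picture is of the moment at which its call begins.
- ctrl.sign_off(): hands the job in, once; it reports no verdict.
The state is a dict: "time": time; "qpos": joint angles; "dq": joint speeds; "joint_efforts": joint torques, N m; "eef_pos": TCP position; "tcp_rot": TCP orientation; "contact_force": force on the tool from outside, world axes, zero at the start; "wrist_torque": the same for the moment, N m; "opening": opening from 0.0 (shut) to 1.0 (fully open).
Only numpy, scipy, OpenCV 4.12 (cv2) and the standard library are available. Lean on these libraries where they do the work, as an engineer would, in place of code of your own. Each camera call takes 0.05 s, during which the arm holds its last target.

## Working session

There is one attempt and no reset: what is moved stays moved. The work goes in short steps, Python scripts to look and compute and a tool call to move; the robot and the scene stay as the last step left them, time stands still between calls to the robot, and variables do not carry over. Pictures are saved under pics/ and viewed, and the job is handed in when it is done.

Besides the shell and the picture viewer there is one more tool, called by a JSON object that holds its "name" and its "arguments". jog_arm: Moves the arm, as the interface text tells. Its arguments: {"type":"object","properties":{"deltas":{"type":"array","items":{"type":"array"}},"force":{"type":"number"}},"required":["deltas"]}

```bash
mkdir -p pics; cat > h.py <<'E'
import numpy as np,cv2,pickle
from plant import ctrl
def snap(n,tag):
    c=ctrl.read_camera(n); cv2.imwrite(f'pics/{tag}.png',c['pixels']); pickle.dump(c,open(f'{tag}.pkl','wb')); return c
def world(c,u,v,z=None):
    d=np.array([(u-c['cx'])/c['fx'],-(v-c['cy'])/c['fy'],-1.]);T=np.array(c['T'])
    r=T[:3,:3]@d;o=T[:3,3]
    s=(z-o[2])/r[2] if z is not None else c['range_z'][int(v),int(u)]
    return o+s*r
E
python3 - <<'E'
from h import *
for n in('top','side'):
    c=snap(n,n+'0');print(n,{k:c[k] for k in c if k not in('pixels','range_z')})
print(ctrl.get_state())
E
```

```text
top {'fx': 469.6323720008853, 'fy': 469.6323720008853, 'cx': 252.6269609471071, 'cy': 187.83569432349134, 'T': array([[ 0.01660047,  0.98155519, -0.19045691,  0.23562769],
       [-0.99985639,  0.01564677, -0.00651024, -0.00114983],
       [-0.00341013,  0.19053763,  0.98167397,  1.10865344],
       [ 0.        ,  0.        ,  0.        ,  1.        ]])}
side {'fx': 353.30877254938724, 'fy': 353.30877254938724, 'cx': 252.1123692128819, 'cy': 196.28899276702975, 'T': array([[ 0.73811024, -0.5163571 ,  0.43424488,  0.91522203],
       [ 0.67458623,  0.5540861 , -0.4877725 , -0.49347623],
       [ 0.01125574,  0.65296549,  0.75730402,  0.86124592],
       [ 0.        ,  0.        ,  0.        ,  1.        ]])}
{'time': 0.1, 'qpos': array([ 1.12397656e+00,  2.87134636e-01,  1.57805396e+00, -3.00717677e-05,
        1.27857958e+00, -1.49997326e-01]), 'dq': array([-0.00179775, -0.00373628, -0.00397862,  0.00034895, -0.00041055,
       -0.00037551]), 'joint_efforts': array([ 9.02604097e-04, -4.07295513e+01, -2.93699402e+01, -1.38528180e-04,
        3.37692145e-03,  2.25082698e-05]), 'eef_pos': array([0.19714092, 0.64494281, 0.23003446]), 'tcp_rot': array([ 0.70007194, -0.10477107,  0.10433825, -0.69859561]), 'contact_force': array([ 0.00230361, -0.52369449,  0.37599395]), 'wrist_torque': array([0.04020052, 0.0078971 , 0.01018342]), 'opening': 0.9963676991287896}
```

View pics/top0.png

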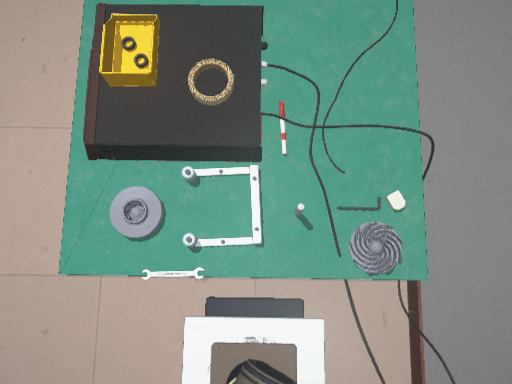

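View pics/side0.png

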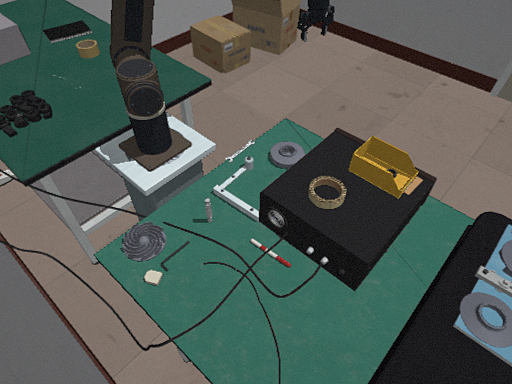

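```bash
python3 - <<'E'
from h import *
c=pickle.load(open('top0.pkl','rb'))
cv2.imwrite('pics/crop0.png',cv2.resize(c['pixels'][150:262,100:290],None,fx=4,fy=4,interpolation=cv2.INTER_CUBIC))
E
```

```text
(no output)
```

View pics/crop0.png

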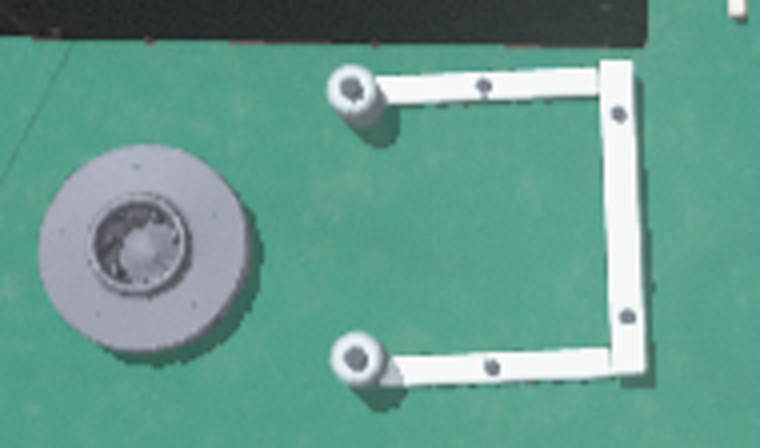

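```bash
python3 - <<'E'
from h import *
c=pickle.load(open('top0.pkl','rb'))
f=lambda u,v,z:world(c,u/4+100-.375,v/4+150-.375,z)
a=f(351,88,.046);b=f(357,357,.046)
print('pins',a,b,np.linalg.norm(a-b))
m=(a+b)/2;yv=(a-b)[:2];yv/=np.linalg.norm(yv);xv=np.array([yv[1],-yv[0]])
# gauge x = through gap (world -y); y = z cross x
print('mid',m,'x',xv,'yaw',np.arctan2(xv[1],xv[0]))
yv=np.array([-xv[1],xv[0]])
def g(p):return [round(float((p[:2]-m[:2])@xv)*1e3,1),round(float((p[:2]-m[:2])@yv)*1e3,1)]
for n,p in dict(neck=(140,244,.035),top=(147,144,.025),left=(38,245,.025),right=(249,245,.025),bar1=(600,70,.024),bar2=(612,368,.024),strip1=(490,102,.008),strip2=(490,354,.008),box=(400,42,0)).items(): print(n,f(*p),g(f(*p)))
# depth cluster rim
v,u=np.mgrid[170:255,100:180]
P=np.array([world(c,x,y) for x,y in zip(u.ravel(),v.ravel())])
s=P[(P[:,2]>.02)&(P[:,2]<.03)&(abs(P[:,0]-.2)<.5)]
q=s[:,:2].astype(np.float32);ctr,r=cv2.minEnclosingCircle(q);print(len(q),ctr,r,g(np.array(ctr)))
s=P[(P[:,2]>.032)&(P[:,2]<.04)];ctr,r=cv2.minEnclosingCircle(s[:,:2].astype(np.float32));print(len(s),ctr,r,g(np.array(ctr)))
# neighbours heights
E
```

```text
pins [0.47771365 0.15800781 0.046     ] [0.32209856 0.14790836 0.046     ] 0.15594248114084128
mid [0.39990611 0.15295809 0.046     ] x [ 0.06476395 -0.99790061] yaw -1.5059870186511144
neck [0.38598924 0.27752618 0.035     ] [-125.2, -5.8]
top [0.44680874 0.27983041 0.025     ] [-123.6, 55.0]
left [0.38584393 0.33956347 0.025     ] [-187.1, -1.9]
right [0.38782607 0.21654686 0.025     ] [-64.2, -7.9]
bar1 [0.49600838 0.01399743 0.024     ] [144.9, 86.9]
bar2 [0.3199731 0.0039544 0.024    ] [143.5, -89.4]
strip1 [0.47907887 0.07987815 0.008     ] [78.1, 74.3]
strip2 [0.32820967 0.07550493 0.008     ] [72.6, -76.6]
box [0.5173495  0.13631168 0.        ] [24.2, 116.1]
1534 (0.3872838616371155, 0.2797647714614868) 0.06095966696739197 [-127.4, -4.4]
113 (0.3875749409198761, 0.27839261293411255) 0.029543502256274223 [-126.0, -4.2]
```

```bash
cat >> h.py <<'E'
from scipy.spatial.transform import Rotation as R
M=np.array([.3999,.1530]);XV=np.array([.0648,-.9979]);YV=np.array([.9979,.0648])
def G(p):p=np.asarray(p)[:2]-M;return np.array([p@XV,p@YV])*1e3
def W(gx,gy,z):return np.r_[M+gx/1e3*XV+gy/1e3*YV,z]
def delta(gx,gy,z,tilt=0,sgn=1):
    s=ctrl.get_state();R0=R.from_quat(s['tcp_rot'])
    zt=sgn*np.r_[YV,0];yt=np.array([0,0,-1.]);xt=np.cross(yt,zt)
    Rt=R.from_rotvec(np.deg2rad(tilt)*np.r_[XV,0])*R.from_matrix(np.c_[xt,yt,zt])
    return (R0.inv()*Rt).as_rotvec().round(3),R0.inv().apply(W(gx,gy,z)-s['eef_pos']).round(4)
E
python3 - <<'E'
from h import *
s=ctrl.get_state();print(R.from_quat(s['tcp_rot']).as_matrix().round(3))
for sg in(1,-1):print(delta(-215,-5,.2,0,sg),delta(-215,-5,.008,0,sg),W(-215,-5,.2))
E
```

```text
[[ 0.956 -0.001  0.292]
 [-0.292 -0.002  0.956]
 [-0.    -1.    -0.002]]
(array([2.000e-03, 1.209e+00, 1.000e-03]), array([ 0.257 ,  0.0304, -0.2117])) (array([2.000e-03, 1.209e+00, 1.000e-03]), array([ 0.2571,  0.2224, -0.2113])) [0.3809785 0.3672245 0.2      ]
(array([ 1.000e-03, -1.932e+00, -2.000e-03]), array([ 0.257 ,  0.0304, -0.2117])) (array([ 1.000e-03, -1.932e+00, -2.000e-03]), array([ 0.2571,  0.2224, -0.2113])) [0.3809785 0.3672245 0.2      ]
```

{"name": "jog_arm", "arguments": {"deltas": [[[0, 0.12, 0], [0.025, 0.003, -0.021], 0.4], [[0, 0.24, 0], [0.05, 0.006, -0.042], 0.4], [[0, 0.36, 0], [0.077, 0.009, -0.063], 0.4], [[0, 0.48, 0], [0.103, 0.012, -0.085], 0.4], [[0, 0.6, 0], [0.128, 0.015, -0.106], 0.4], [[0, 0.72, 0], [0.154, 0.018, -0.127], 0.4], [[0, 0.84, 0], [0.18, 0.021, -0.148], 0.4], [[0, 0.96, 0], [0.206, 0.024, -0.169], 0.4], [[0, 1.08, 0], [0.23, 0.027, -0.19], 0.4], [[0, 1.2, 0], [0.257, 0.03, -0.212], 0.4]]}}

```text
time: 0.93
eef_pos: [0.3809, 0.3655, 0.1998]
tcp_rot: [0.518, -0.482, 0.483, -0.516]
contact_force: [-0.2, -0.6, 0.7]
opening: 0.399
```

```bash
python3 - <<'E'
from h import *
s=ctrl.get_state();print(s['qpos'],s['eef_pos'],s['contact_force'],s['opening'])
print(delta(-215,-5,.06),delta(-215,-5,.01))
snap('top','top1')
E
```

```text
[ 5.72960151e-01 -8.82959878e-03  1.96476443e+00 -1.01848493e-03
  1.18833334e+00  5.04812088e-01] [0.38090861 0.3655401  0.19981166] [-0.24993593 -0.59688356  0.65821673] 0.39862426222653385
(array([0.002, 0.004, 0.002]), array([-0.002 ,  0.1398,  0.0004])) (array([0.002, 0.004, 0.002]), array([-0.0021,  0.1898,  0.0005]))
```

View pics/top1.png

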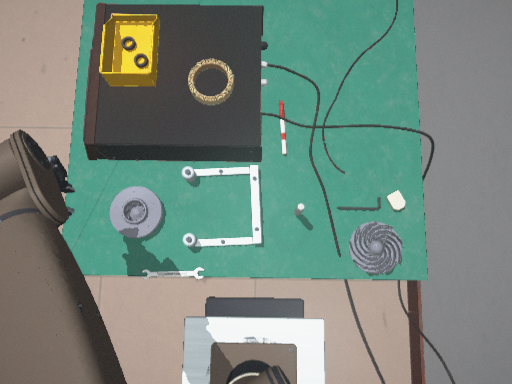

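{"name": "jog_arm", "arguments": {"deltas": [[[0, 0, 0], [-0.002, 0.04, 0], 0.4], [[0, 0, 0], [-0.002, 0.08, 0], 0.4], [[0, 0, 0], [-0.002, 0.12, 0], 0.4], [[0, 0, 0], [-0.002, 0.15, 0], 0.4], [[0, 0, 0], [-0.002, 0.17, 0], 0.4], [[0, 0, 0], [-0.002, 0.185, 0], 0.4], [[0, 0, 0], [-0.002, 0.19, 0], 0.4], [[0, 0, 0], [-0.002, 0.19, 0], 0.4]]}}

```text
time: 1.65
eef_pos: [0.3823, 0.3612, 0.0073]
tcp_rot: [0.518, -0.483, 0.486, -0.512]
contact_force: [-0.1, 0.3, 0.1]
opening: 0.397
```

```bash
python3 - <<'E'
from h import *
s=ctrl.get_state();print(s['qpos'],s['eef_pos'],s['contact_force'],s['opening'],G(s['eef_pos']))
for x in(-180,-140,-100,-70,10):print(delta(x,-5,.01),delta(x,0,.01))
snap('side','side1');c=snap('top','top2')
E
```

```text
[ 0.56662156  0.27160631  2.06203436 -0.00758643  0.8158975   0.51065683] [0.38234318 0.36120836 0.00729436] [-0.1480722   0.26113435  0.12321733] 0.3966705888141769 [-208.908802     -4.02805298]
(array([ 0.004, -0.004,  0.009]), array([ 0.0289, -0.0025, -0.0009])) (array([ 0.004, -0.004,  0.009]), array([ 0.0289, -0.0025,  0.0041]))
(array([ 0.004, -0.004,  0.009]), array([ 0.0689, -0.0021, -0.0007])) (array([ 0.004, -0.004,  0.009]), array([ 0.0689, -0.0021,  0.0043]))
(array([ 0.004, -0.004,  0.009]), array([ 0.1089, -0.0018, -0.0006])) (array([ 0.004, -0.004,  0.009]), array([ 0.1089, -0.0018,  0.0044]))
(array([ 0.004, -0.004,  0.009]), array([ 0.1389, -0.0015, -0.0005])) (array([ 0.004, -0.004,  0.009]), array([ 0.1389, -0.0015,  0.0045]))
(array([ 0.004, -0.004,  0.009]), array([ 2.189e-01, -8.000e-04, -2.000e-04])) (array([ 0.004, -0.004,  0.009]), array([ 0.2189, -0.0008,  0.0048]))
```

View pics/side1.png

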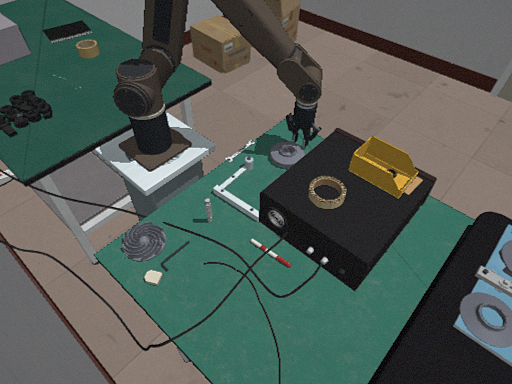

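View pics/top2.png

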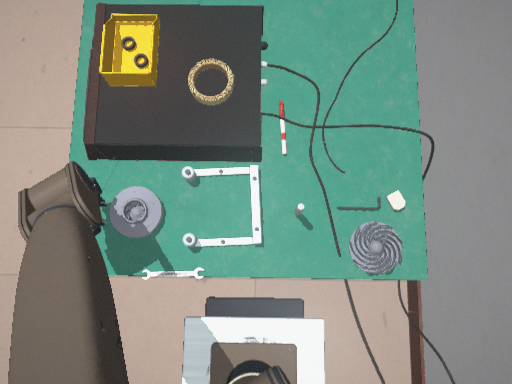

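{"name": "jog_arm", "arguments": {"deltas": [[[0, 0, 0], [0.004, 0, -0.001], 0.4], [[0, 0, 0.009], [0.008, -0.002, -0.001], 0.4], [[0, 0, 0.009], [0.013, -0.002, -0.001], 0.4], [[0, 0, 0.009], [0.018, -0.002, -0.001], 0.4], [[0, 0, 0.009], [0.024, -0.002, 0], 0.4], [[0, 0, 0.009], [0.031, -0.002, 0.001], 0.4], [[0, 0, 0.009], [0.038, -0.002, 0.002], 0.4], [[0, 0, 0.009], [0.045, -0.002, 0.003], 0.4], [[0, 0, 0.009], [0.05, -0.002, 0.004], 0.4], [[0, 0, 0.009], [0.054, -0.002, 0.004], 0.4]]}}

```text
time: 2.58
eef_pos: [0.3917, 0.3079, 0.012]
tcp_rot: [-0.514, 0.485, -0.484, 0.516]
contact_force: [0.1, 0.8, 1.5]
opening: 0.399
```

```bash
cat >> h.py <<'E'
def look(tag,box=(110,290)):
    c=snap('top',tag)
    cv2.imwrite(f'pics/{tag}c.png',cv2.resize(c['pixels'][150:262,100:290],None,fx=4,fy=4,interpolation=cv2.INTER_CUBIC))
    s=ctrl.get_state();print('t',s['time'],'tcpG',G(s['eef_pos']).round(1),s['eef_pos'].round(4),s['contact_force'].round(2),s['qpos'].round(3))
    v,u=np.mgrid[150:262,100:290]
    P=np.array([world(c,x,y) for x,y in zip(u.ravel(),v.ravel())])
    im=c['pixels'][150:262,100:290].reshape(-1,3).astype(int)
    return c,P,im
E
python3 - <<'E'
from h import *
look('top3')
E
```

```text
t 2.6333 tcpG [-154.7    1.6] [0.3915 0.3075 0.0118] [-0.09 -0.26 -0.36] [0.461 0.205 2.135 0.003 0.801 0.398]
```

View pics/top3c.png

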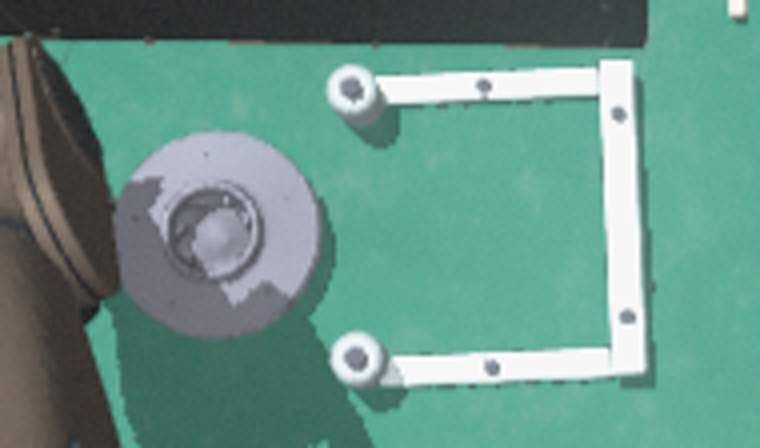

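```bash
cat >> h.py <<'E'
from scipy.optimize import least_squares
def disc(tag,guess):
    """fit projected rim-top circle (r 61, z 25) to gray/green edges in front half + neck depth"""
    c=pickle.load(open(tag+'.pkl','rb'));im=c['pixels'].astype(float)
    sat=cv2.GaussianBlur((im[:,:,1]-im[:,:,2]).astype(np.float32),(0,0),.7) # green-red
    Ti=np.linalg.inv(c['T'])
    def proj(p):
        q=p@Ti[:3,:3].T+Ti[:3,3];return c['cx']+c['fx']*q[:,0]/-q[:,2],c['cy']-c['fy']*q[:,1]/-q[:,2]
    g=np.array(guess,float)
    th=np.deg2rad(np.arange(-80,100,4)) # angle about gauge x,+y
    rr=np.arange(50,70,.25);
    for it in range(3):
        pts=[]
        for t in th:
            p=np.array([W(g[0]+r*np.cos(t),g[1]+r*np.sin(t),.025) for r in rr])
            u,v=proj(p);s=cv2.remap(sat,u[None].astype(np.float32),v[None].astype(np.float32),1)[0]
            k=np.where((s[1:]>=25)&(s[:-1]<25))[0]
            if len(k): pts.append((t,rr[k[0]]))
        pts=np.array(pts)
        if len(pts)<5: print('few');return
        X=g[0]+pts[:,1]*np.cos(pts[:,0]);Y=g[1]+pts[:,1]*np.sin(pts[:,0])
        f=least_squares(lambda q:np.hypot(X-q[0],Y-q[1])-61,g,loss='soft_l1',f_scale=.5);g=f.x
    print(tag,'disc G',g.round(2),'n',len(pts),'rms',np.sqrt(np.mean(f.fun**2)).round(2));return g
E
python3 - <<'E'
from h import *
disc('top0',(-126,-4));disc('top2',(-126,-4));disc('top3',(-83,3))
s=ctrl.get_state();print(s['contact_force'],G(s['eef_pos']))
E
```

```text
top0 disc G [-124.16   -8.18] n 45 rms 0.68
top2 disc G [-124.32   -8.16] n 45 rms 0.66
top3 disc G [-82.56  -2.18] n 45 rms 0.64
[-0.089069   -0.26124092 -0.35640508] [-154.69316313    1.59702587]
```

```bash
sed -i 's/np.arange(-80,100,4)/np.arange(-10,110,4)/' h.py
python3 - <<'E'
from h import *
for t,g in(('top0',(-126,-4)),('top2',(-126,-4)),('top3',(-83,3))):
    disc(t,g)
    c=pickle.load(open(t+'.pkl','rb'))
    v,u=np.mgrid[170:255,100:190]
    P=np.array([world(c,x,y) for x,y in zip(u.ravel(),v.ravel())])
    GP=np.array([G(p) for p in P]);k=(P[:,2]>.031)&(P[:,2]<.04)&(np.hypot(*(GP-g).T)<45)
    ctr,r=cv2.minEnclosingCircle(GP[k].astype(np.float32));print('neck',ctr,r)
    if t=='top0':
        for n,cc in(('pin+',(0,78.5)),('pin-',(0,-78.5))):
            v,u=np.mgrid[160:255,170:210]
            P=np.array([world(c,x,y) for x,y in zip(u.ravel(),v.ravel())]);GP=np.array([G(p) for p in P])
            k=(P[:,2]>.036)&(P[:,2]<.05)&(np.hypot(*(GP-cc).T)<25)
            ctr,r=cv2.minEnclosingCircle(GP[k].astype(np.float32));print(n,ctr,r)
E
```

```text
top0 disc G [-124.57   -7.88] n 30 rms 0.75
neck (-127.33927917480469, -5.451491355895996) 29.70517921447754
pin+ (-1.237929344177246, 78.94760131835938) 15.023238182067871
pin- (-1.4756146669387817, -76.83413696289062) 14.741283416748047
top2 disc G [-124.76   -7.97] n 30 rms 0.72
neck (-127.77159881591797, -4.984692573547363) 29.133920669555664
top3 disc G [-83.04  -1.97] n 30 rms 0.74
neck (-83.32463073730469, 2.458009958267212) 30.367015838623047
```

```bash
python3 - <<'E'
from h import *
print(delta(-116,0.5,.01))
E
```

```text
(array([ 0.   , -0.004, -0.002]), array([ 0.0387,  0.0018, -0.0009]))
```

{"name": "jog_arm", "arguments": {"deltas": [[[0, 0, 0], [0.003, 0, 0], 0.4], [[0, -0.004, 0], [0.007, 0.001, 0], 0.4], [[0, -0.004, 0], [0.012, 0.001, 0], 0.4], [[0, -0.004, 0], [0.018, 0.002, 0], 0.4], [[0, -0.004, 0], [0.024, 0.002, -0.001], 0.4], [[0, -0.004, 0], [0.029, 0.002, -0.001], 0.4], [[0, -0.004, 0], [0.034, 0.002, -0.001], 0.4], [[0, -0.004, 0], [0.037, 0.002, -0.001], 0.4], [[0, -0.004, 0], [0.039, 0.002, -0.001], 0.4]]}}

```text
time: 3.38
eef_pos: [0.3927, 0.268, 0.0097]
tcp_rot: [-0.515, 0.484, -0.483, 0.516]
contact_force: [0.5, 1.3, -0.6]
opening: 0.401
```

```bash
python3 - <<'E'
from h import *
look('top4');disc('top4',(-45,0));print(delta(-100,0,.01))
E
```

```text
t 3.4333 tcpG [-115.     0.3] [0.3927 0.2678 0.0097] [0.27 0.12 0.28] [3.840e-01 1.660e-01 2.188e+00 2.000e-03 7.880e-01 3.180e-01]
top4 disc G [-43.66  -3.06] n 30 rms 0.51
(array([ 0.001, -0.001, -0.002]), array([ 0.015 , -0.0004, -0.0003]))
```

View pics/top4c.png

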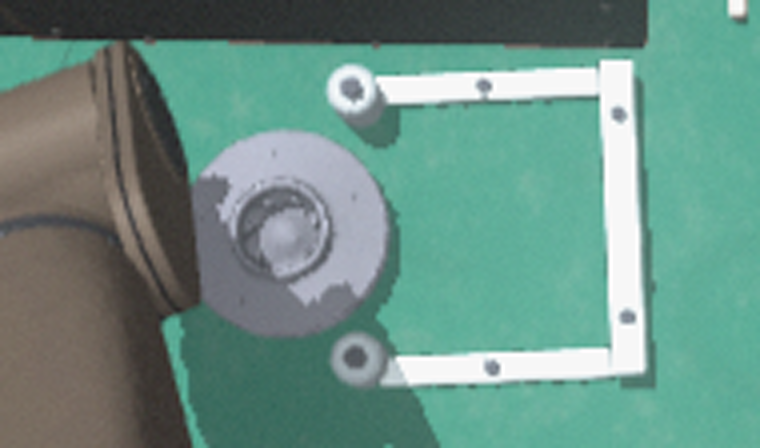

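```bash
python3 - <<'E'
from h import *
c=pickle.load(open('top4.pkl','rb'))
cv2.imwrite('pics/top4z.png',cv2.resize(c['pixels'][160:248,144:204],None,fx=6.8,fy=6.8,interpolation=cv2.INTER_CUBIC))
f=lambda u,v,z:G(world(c,u/4+100-.375,v/4+150-.375,z)).round(1)
print(f(287,130,.025),f(388,230,.025),f(281.5,227.5,.035),f(351,115,.04))
E
```

```text
[-41.   59.4] [16.9 -3. ] [-43.4  -0.2] [-1.1 63.3]
```

View pics/top4z.png

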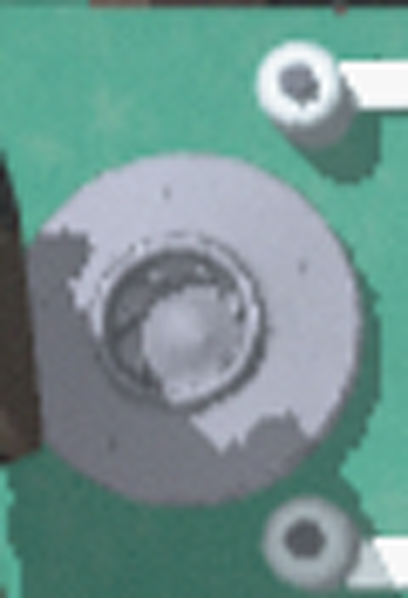

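{"name": "jog_arm", "arguments": {"deltas": [[[0, 0, 0], [0.003, 0, 0.0005], 0.4], [[0, 0, 0], [0.006, 0, 0.001], 0.4], [[0, 0, 0], [0.01, 0, 0.001], 0.4], [[0, 0, 0], [0.014, 0, 0.001], 0.4], [[0, 0, 0], [0.018, 0, 0.001], 0.4], [[0, 0, 0], [0.021, 0, 0.001], 0.4], [[0, 0, 0], [0.023, 0, 0.001], 0.4], [[0, 0, 0], [0.023, 0, 0.001], 0.4]]}}

```text
time: 4.1
eef_pos: [0.3951, 0.2444, 0.0096]
tcp_rot: [-0.516, 0.484, -0.483, 0.516]
contact_force: [0.3, 0.0, -0.8]
opening: 0.399
```

```bash
python3 - <<'E'
from h import *
c,_,_=look('top5');disc('top5',(-22,0));print(delta(-80,0,.01))
cv2.imwrite('pics/top5z.png',cv2.resize(c['pixels'][162:247,150:210],None,fx=7,fy=7,interpolation=cv2.INTER_CUBIC))
E
```

```text
t 4.15 tcpG [-91.6   1.2] [0.3951 0.2445 0.0095] [-0.27 -0.72  0.  ] [3.340e-01 1.450e-01 2.213e+00 2.000e-03 7.850e-01 2.690e-01]
top5 disc G [-20.01  -1.87] n 28 rms 0.78
(array([ 0.001, -0.001, -0.001]), array([ 0.0116, -0.0005, -0.0012]))
```

View pics/top5z.png

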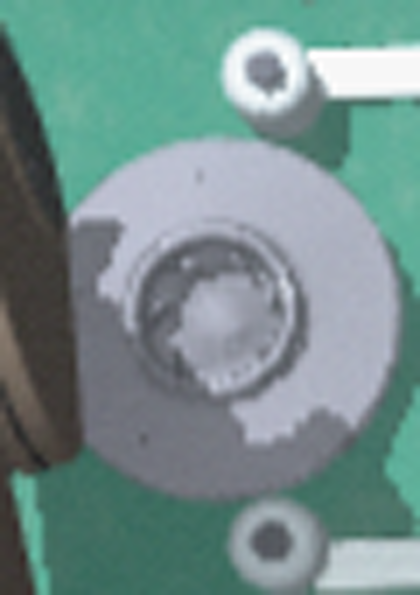

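```bash
python3 - <<'E'
from h import *
c=pickle.load(open('top5.pkl','rb'))
f=lambda u,v,z:G(world(c,u/7+150-.43,v/7+162-.43,z)).round(1)
print('pins',f(265,70,.046),f(272,541,.046),'neck',f(217,313,.035),'rimtop',f(232,137,.025),'right',f(399,310,.025),'bottom',f(215,500,.0),f(215,500,.025))
Ti=np.linalg.inv(c['T'])
def px(gx,gy,z):
    q=Ti[:3,:3]@W(gx,gy,z)+Ti[:3,3];return np.array([(c['cx']-c['fx']*q[0]/q[2]-150+.43)*7,(c['cy']+c['fy']*q[1]/q[2]-162+.43)*7])
im=cv2.imread('pics/top5z.png')
for dy,col in((0,(0,0,255)),(-2,(255,0,0))):
  for r,z in((61,.025),(61,0),(28.5,.035)):
    pts=np.array([px(-20+r*np.cos(t),dy+r*np.sin(t),z) for t in np.arange(0,6.3,.05)]).round().astype(int)
    if z==0 and dy!=0: continue
    cv2.polylines(im,[pts],True,col,1)
for sy in(78.5,-78.5):
  for z in(.04,0):
    pts=np.array([px(15*np.cos(t),sy+15*np.sin(t),z) for t in np.arange(0,6.3,.05)]).round().astype(int);cv2.polylines(im,[pts],True,(0,0,255),1)
cv2.imwrite('pics/top5o.png',im)
E
```

```text
pins [ 0.2 78.1] [ -1.  -77.9] neck [-19.   -0.9] rimtop [-14.3  60.5] right [40.2 -1.2] bottom [-26.1 -59. ] [-22.3 -61.6]
```

View pics/top5o.png

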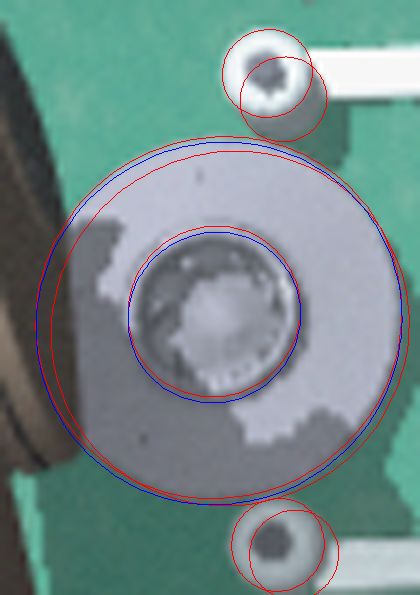

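{"name": "jog_arm", "arguments": {"deltas": [[[0, 0, 0], [0.003, 0, 0.0005], 0.4], [[0, 0, 0], [0.006, 0, 0.0005], 0.4], [[0, 0, 0], [0.009, 0, 0.0005], 0.4], [[0, 0, 0], [0.012, 0, 0.0005], 0.4], [[0, 0, 0], [0.015, 0, 0.0005], 0.4], [[0, 0, 0], [0.018, 0, 0.0005], 0.4], [[0, 0, 0], [0.021, 0, 0.0005], 0.4], [[0, 0, 0], [0.021, 0, 0.0005], 0.4]]}}

```text
time: 4.82
eef_pos: [0.3969, 0.223, 0.0095]
tcp_rot: [0.516, -0.484, 0.483, -0.516]
contact_force: [-0.6, -0.3, -0.4]
opening: 0.402
```

```bash
python3 - <<'E'
from h import *
c,_,_=look('top6');disc('top6',(0,0));print(delta(-30,1.3,.01))
cv2.imwrite('pics/top6z.png',cv2.resize(c['pixels'][162:247,160:220],None,fx=7,fy=7,interpolation=cv2.INTER_CUBIC))
E
```

```text
t 4.8667 tcpG [-70.2   1.6] [0.3969 0.2232 0.0095] [-0.15  0.81  0.96] [2.880e-01 1.260e-01 2.234e+00 1.000e-03 7.820e-01 2.230e-01]
top6 disc G [ 0.93 -1.56] n 26 rms 0.85
(array([ 0.001, -0.001, -0.001]), array([ 0.0402, -0.0006, -0.0003]))
```

View pics/top6z.png

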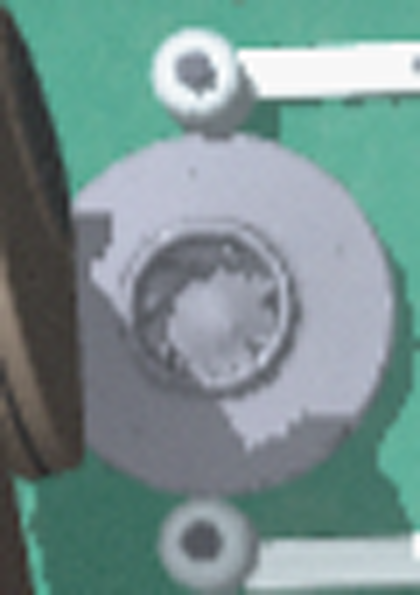

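{"name": "jog_arm", "arguments": {"deltas": [[[0, 0, 0], [0.004, 0, 0], 0.4], [[0, 0, 0], [0.008, 0, 0], 0.4], [[0, 0, 0], [0.012, 0, 0], 0.4], [[0, 0, 0], [0.016, 0, 0], 0.4], [[0, 0, 0], [0.021, 0, 0], 0.4], [[0, 0, 0], [0.026, 0, 0], 0.4], [[0, 0, 0], [0.031, 0, 0], 0.4], [[0, 0, 0], [0.036, 0, 0], 0.4], [[0, 0, 0], [0.039, 0, 0], 0.4], [[0, 0, 0], [0.04, 0, 0], 0.4]]}}

```text
time: 5.7
eef_pos: [0.3996, 0.1827, 0.0094]
tcp_rot: [0.516, -0.484, 0.483, -0.515]
contact_force: [-0.6, 1.2, 0.5]
opening: 0.405
```

```bash
python3 - <<'E'
from h import *
c,_,_=look('top7');disc('top7',(40,0));print(delta(0,1.3,.01))
E
```

```text
t 5.75 tcpG [-29.7   1.5] [0.3995 0.1828 0.0094] [ 0.38  0.02 -0.44] [1.970e-01 9.300e-02 2.272e+00 1.000e-03 7.780e-01 1.330e-01]
top7 disc G [40.61 -1.6 ] n 30 rms 0.47
(array([ 0.001, -0.002, -0.001]), array([ 0.0297, -0.0006, -0.0002]))
```

View pics/top7c.png

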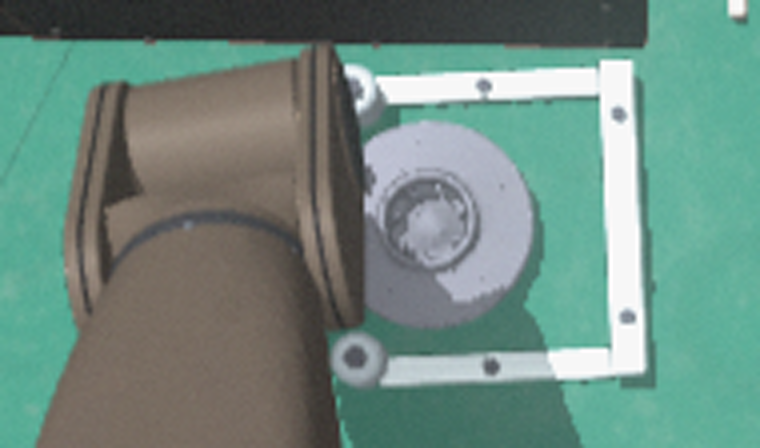

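{"name": "jog_arm", "arguments": {"deltas": [[[0, 0, 0], [0.004, 0, 0], 0.4], [[0, 0, 0], [0.009, 0, 0], 0.4], [[0, 0, 0], [0.014, 0, 0], 0.4], [[0, 0, 0], [0.019, 0, 0], 0.4], [[0, 0, 0], [0.024, 0, 0], 0.4], [[0, 0, 0], [0.029, 0, 0], 0.4], [[0, 0, 0], [0.033, 0, 0], 0.4], [[0, 0, 0], [0.036, 0, 0], 0.4], [[0, 0, 0], [0.037, 0, 0], 0.4], [[0, 0, 0], [0.038, 0, 0], 0.4]]}}

```text
time: 6.58
eef_pos: [0.402, 0.1446, 0.0094]
tcp_rot: [0.516, -0.485, 0.484, -0.515]
contact_force: [0.8, 1.4, 0.1]
opening: 0.403
```

```bash
python3 - <<'E'
from h import *
c,_,_=look('top8');disc('top8',(79,0));print(delta(12,1.3,.01))
cv2.imwrite('pics/top8z.png',cv2.resize(c['pixels'][170:247,195:275],None,fx=7,fy=7,interpolation=cv2.INTER_CUBIC))
E
```

```text
t 6.6333 tcpG [8.5 1.5] [0.4019 0.1446 0.0094] [-0.31  0.08  0.25] [1.07e-01 6.70e-02 2.30e+00 1.00e-03 7.76e-01 4.30e-02]
top8 disc G [78.38 -1.76] n 30 rms 0.4
(array([ 0.001, -0.002, -0.001]), array([ 0.0035, -0.0006, -0.0002]))
```

View pics/top8z.png

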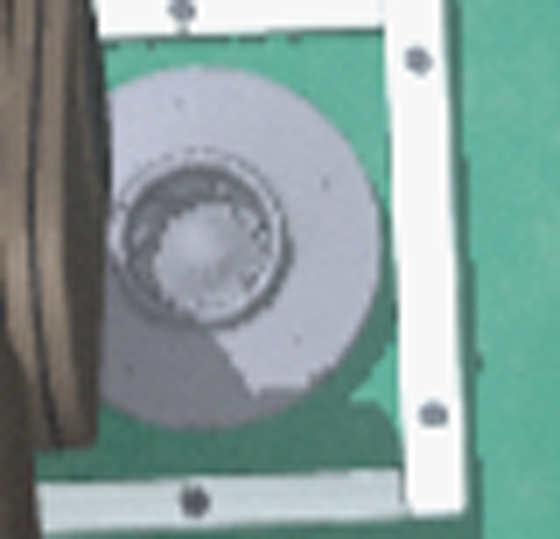

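{"name": "jog_arm", "arguments": {"deltas": [[[0, 0, 0], [0.0005, 0, 0], 0.4], [[0, 0, 0], [0.001, 0, 0], 0.4], [[0, 0, 0], [0.0015, 0, 0], 0.4], [[0, 0, 0], [0.002, 0, 0], 0.4], [[0, 0, 0], [0.0025, 0, 0], 0.4], [[0, 0, 0], [0.003, 0, 0], 0.4], [[0, 0, 0], [0.003, 0, 0], 0.4]]}}

```text
time: 7.22
eef_pos: [0.4022, 0.1416, 0.0094]
tcp_rot: [0.516, -0.484, 0.484, -0.515]
contact_force: [-0.7, 0.8, -0.1]
opening: 0.399
```

```bash
python3 - <<'E'
from h import *
c,_,_=look('top9');disc('top9',(82,0))
cv2.imwrite('pics/top9z.png',cv2.resize(c['pixels'][170:247,195:275],None,fx=7,fy=7,interpolation=cv2.INTER_CUBIC))
E
```

```text
t 7.2667 tcpG [11.5  1.5] [0.4021 0.1416 0.0094] [-0.26  0.85 -0.39] [9.900e-02 6.500e-02 2.302e+00 1.000e-03 7.760e-01 3.600e-02]
top9 disc G [81.13 -1.51] n 24 rms 0.36
```

View pics/top9z.png

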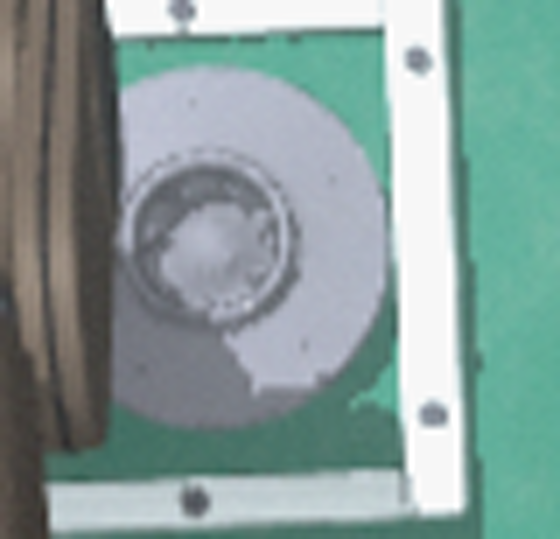

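{"name": "jog_arm", "arguments": {"deltas": [[[0, 0, 0], [0.0005, 0, 0], 0.4], [[0, 0, 0], [0.0008, 0, 0], 0.4], [[0, 0, 0], [0.0011, 0, 0], 0.4], [[0, 0, 0], [0.0014, 0, 0], 0.4], [[0, 0, 0], [0.0015, 0, 0], 0.4]]}}

```text
time: 7.68
eef_pos: [0.4022, 0.1401, 0.0094]
tcp_rot: [0.516, -0.484, 0.484, -0.515]
contact_force: [0.3, 1.5, 0.5]
opening: 0.4
```

```bash
python3 - <<'E'
from h import *
c,_,_=look('top10');disc('top10',(82,0))
E
```

```text
t 7.7333 tcpG [13.1  1.5] [0.4022 0.14   0.0094] [0.18 1.93 0.37] [9.600e-02 6.400e-02 2.303e+00 1.000e-03 7.760e-01 3.200e-02]
top10 disc G [82.53 -1.65] n 23 rms 0.29
```

{"name": "jog_arm", "arguments": {"deltas": [[[0, 0, 0], [0.0003, 0, 0], 0.4], [[0, 0, 0], [0.0005, 0, 0], 0.4], [[0, 0, 0], [0.0005, 0, 0], 0.4]]}}

```text
time: 7.98
eef_pos: [0.4023, 0.1397, 0.0094]
tcp_rot: [0.516, -0.485, 0.484, -0.515]
contact_force: [-0.3, 2.0, 0.7]
opening: 0.405
```

```bash
python3 - <<'E'
from h import *
c,_,_=look('top11');disc('top11',(83,0))
cv2.imwrite('pics/top11z.png',cv2.resize(c['pixels'][170:247,195:275],None,fx=7,fy=7,interpolation=cv2.INTER_CUBIC))
E
```

```text
t 8.0333 tcpG [13.5  1.5] [0.4023 0.1397 0.0094] [-0.8   1.9   0.11] [9.400e-02 6.400e-02 2.303e+00 1.000e-03 7.760e-01 3.100e-02]
top11 disc G [82.99 -1.64] n 23 rms 0.34
```

View pics/top11z.png

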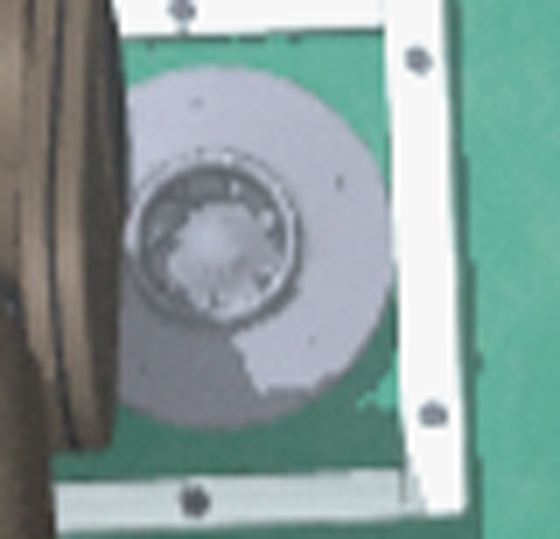

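{"name": "jog_arm", "arguments": {"deltas": [[[0, 0, 0], [0.0004, 0, 0], 0.4], [[0, 0, 0], [0.0008, 0, 0], 0.4], [[0, 0, 0], [0.0008, 0, 0], 0.4]]}}

```text
time: 8.28
eef_pos: [0.4023, 0.1394, 0.0094]
tcp_rot: [-0.515, 0.485, -0.483, 0.515]
contact_force: [-0.4, 5.8, 1.5]
opening: 0.399
```

```bash
python3 - <<'E'
from h import *
c,_,_=look('top12');disc('top12',(83,0))
E
```

```text
t 8.3333 tcpG [13.8  1.5] [0.4022 0.1394 0.0094] [-1.05  5.15  0.34] [0.093 0.064 2.304 0.003 0.776 0.029]
top12 disc G [83.12 -1.65] n 23 rms 0.38
```

Force is up to about 5.5 N and the tool has stopped advancing, so the impeller is seated. I'll back off and lift.

{"name": "jog_arm", "arguments": {"deltas": [[[0, 0, 0], [-0.002, 0, 0], 0.4], [[0, 0, 0], [-0.006, 0, 0], 0.4], [[0, 0, 0], [-0.015, 0, 0], 0.4], [[0, 0, 0], [-0.03, 0, 0], 0.4], [[0, 0, 0], [-0.04, 0, 0], 0.4], [[0, 0, 0], [-0.04, 0, 0], 0.4], [[0, 0, 0], [-0.04, -0.03, 0], 0.4], [[0, 0, 0], [-0.04, -0.07, 0], 0.4], [[0, 0, 0], [-0.04, -0.11, 0], 0.4], [[0, 0, 0], [-0.04, -0.15, 0], 0.4]]}}

```text
time: 9.17
eef_pos: [0.3992, 0.1788, 0.1607]
tcp_rot: [0.516, -0.485, 0.483, -0.515]
contact_force: [1.7, 0.5, -0.4]
opening: 0.4
```

{"name": "jog_arm", "arguments": {"deltas": [[[0, 0, 0], [-0.03, -0.01, 0], 0.4], [[0, 0, 0], [-0.06, -0.02, 0], 0.4], [[0, 0, 0], [-0.09, -0.02, 0], 0.4], [[0, 0, 0], [-0.1, -0.02, 0], 0.4], [[0, 0, 0], [-0.1, -0.02, 0], 0.4], [[0, 0, 0], [-0.1, -0.02, 0], 0.4]]}}

```text
time: 9.67
eef_pos: [0.3924, 0.2782, 0.18]
tcp_rot: [0.517, -0.485, 0.483, -0.515]
contact_force: [-0.6, 0.7, 0.1]
opening: 0.403
```

```bash
python3 - <<'E'
from h import *
c,_,_=look('top13');disc('top13',(83,0))
c0=pickle.load(open('top0.pkl','rb'))
f=lambda v,u:(v,u)
v,u=np.mgrid[195:245,190:250]
P=np.array([world(c,x,y) for x,y in zip(u.ravel(),v.ravel())]);GP=np.array([G(p) for p in P])
k=(P[:,2]>.031)&(P[:,2]<.04)&(np.hypot(*(GP-(84,0)).T)<40)
print(cv2.minEnclosingCircle(GP[k].astype(np.float32)))
k=(P[:,2]>.02)&(P[:,2]<.03)&(np.hypot(*(GP-(84,0)).T)<50)&(np.hypot(*(GP-(84,0)).T)>35)
print('tilt plane',np.linalg.lstsq(np.c_[GP[k],np.ones(k.sum())],P[k,2]*1e3,rcond=None)[0])
print(ctrl.get_state()['dq'])
E
```

```text
t 9.7167 tcpG [-124.9    0.7] [0.3925 0.2777 0.1799] [-0.21 -0.04 -0.69] [ 4.040e-01 -9.800e-02  2.088e+00  1.000e-03  1.156e+00  3.400e-01]
top13 disc G [83.05 -1.66] n 23 rms 0.32
((84.45699310302734, 1.1388800144195557), 29.671045303344727)
tilt plane [-1.02597925e-03 -1.85429439e-04  2.41196997e+01]
[-0.0167649  -0.00314919  0.00548748  0.00486475 -0.00193743  0.00231804]
```

View pics/top13.png

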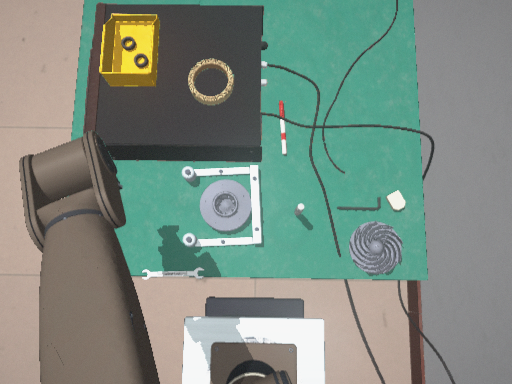

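View pics/top13c.png

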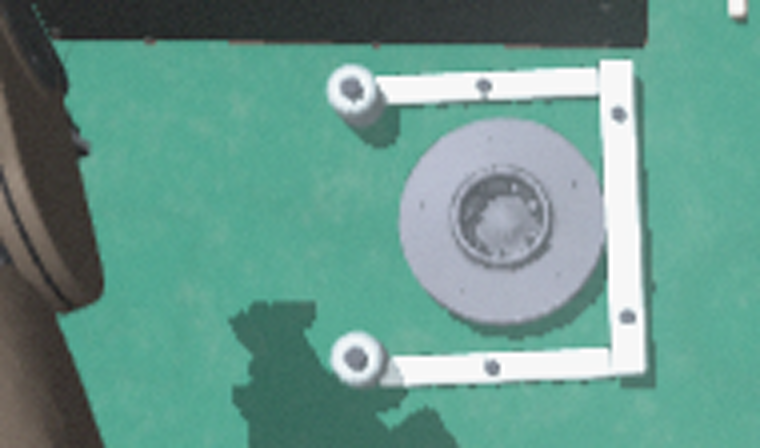

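The impeller's rim touches the bar at crop pixel (604,215), midway along it. It lies flat, the bystanders sit where they started, and the arm is clear.

```bash
python3 - <<'E'
from plant import ctrl
print(ctrl.sign_off())
E
```

```text
the job is handed in; nothing more can be done
None
```

The impeller is through the gap and resting against the stop bar. I pushed it flat with the partly open fingers, then backed the arm off and lifted it clear before handing the job in at about 9.7 s.

- **Through the gap:** I corrected the sideways position before the pins. The picture taken between them puts the centre about 1 mm off the centre line, with no contact force above sensor noise of roughly 1 N.
- **Against the bar:** I advanced in steps of 1 mm or less until the force rose to about 5.5 N and the tool stopped moving. The final picture shows the rim touching.
- **Final position:** The centre is 83.0 mm past the middle of the gap by the rim fit and 84.5 mm by depth on the neck. The target was 79 to 90 mm. The top surface shows no tilt.
- **Bystanders:** The open impeller, plug gauge, hex key and marker look unmoved in the last top view. I did not measure them.
- **Checks that disagreed:** The sideways offset is -1.7 mm by the rim fit and +1.1 mm by neck depth. The rim fit read low throughout. Both are well inside the 30 mm limit.

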